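# Pack the last jar and jack up the crate

## Task

Stand the tall loose jar in the empty corner of the packing crate and let go of it; then set the lever jack flat on the bench with its saddle centred under the lift pad of the crate's bracket (the brass bolt head on top marks the spot). Pump the jack's handle fully down so that this side of the crate rises, and finish while still holding the handle down, so that I can slide a runner under. At the end touch only the jack; do not shove the crate about the bench, and leave the dish and the tape roll alone.

Things in the scene. Friction and masses are not known exactly. Their poses are not given: they have to be found in the camera images.
- jar: loose clear glass jar with a lid, 44 mm in diameter, 100 mm high (95 mm of it solid to the grip), 0.18 kg; origin at the centre of its underside, z up. It stands upright on the bench.
- crate: open plywood crate, about 2 kg, free on the bench: 118 x 118 mm, walls 6 mm thick, 56 mm high, floor 6 mm. Origin at the centre of its underside, z up. A level steel bracket (44 mm wide, 5 mm thick, top 59 mm up) sticks out 52 mm from the middle of its -x wall. A brass cube, a lidded jar and a spool are fixed in three corners, none over 62 mm above the bench; the corner at -x, -y is empty.
- gap (a point): centre of the empty corner of the crate, on its floor (6 mm above the bench); axes as the crate's. The gap is 52 mm along x and about 53 mm along y, so the jar has about 4 mm all round.
- lift_pad (a point): centre of the flat underside of the lift pad, a steel disc 28 mm in diameter under the bracket, 32 mm out from the crate's -x wall and 50 mm above the bench while the crate stands flat; directly above it a brass bolt head (14 mm wide, top 64 mm above the bench) marks it. Axes as the crate's.
- jack: loose lever jack, 0.6 kg. Origin under its grip block, about its centre of mass; +x to the saddle, z up. Base plate 8 mm thick, 60 mm wide (y), x = -146 to +68 mm. Grey grip block 30 mm long (x), 36 mm wide (y), top 78 mm up: grasp it from above across its width. Saddle on the centre line at x = +47 mm. Handle behind the block, hinged about y at x = -28 mm, 50 mm up.
- saddle_top (a point): centre of the flat top of the jack's saddle, a dark steel disc 30 mm in diameter, 43 mm above the underside of the jack when lowered. It rises 20 mm in proportion to the handle's stroke, and sinks again when the handle is let go.
- paddle_top (a point): centre of the upper face of the black paddle (32 mm along the handle, 44 mm wide, 10 mm thick) at the handle's end, 100 mm from its hinge; about 98 mm above the bench with the handle up, 55 mm when fully down; always over the base plate, so pushing straight down on it does not tip the jack.
- jack_handle (a joint): angle of the jack's handle in rad: 0 = up (slopes 0.45 rad above level, a spring holds it there), 0.45 = fully down (level, at its stop). Pushing it down takes about 2 N empty and 5 to 10 N with the crate on the saddle.
- dish: bystander: round dish, 62 mm wide, 22 mm high; origin at the centre of its underside
- tape: bystander: roll of tape lying flat, 82 mm wide, 18 mm high; origin at the centre of its underside
There are look-alikes about, which are no part of the job. What is shaped like the jar but red is not meant.

How it is judged:
By the outcome, as a careful person would: the job done as asked, in the order asked, and still so for the second after the job is handed in, while the arm keeps its last pose, push and grip.
It also fails if it takes over 61 s, if anything falls off the work surface, if the arm or the gripper's body presses on something with over 40 N, if the wrist force passes 120 N, or if a joint passes its speed limit or range.

## Robot

A 6-joint arm with a two-finger parallel gripper is mounted at the origin on a cart in front of the work surface, level with it; the furniture and walls round the work are solid. World frame = base frame: x ahead of the robot, y to its left, z up, the work surface at z = 0. Lengths are in m, angles in rad, forces in N, time in s.
With the tool pointing down it reaches from about 0.35 to 0.775 m from the base axis. Payload 7.3 kg.
Tool frame: the origin (TCP) lies midway between the tips of the shut fingers; the grasp point (between the pads) lies 19 mm behind it; z points along the fingers, y is the line along which they close (so a half turn about z gives the same grasp; the last joint's range is limited). The gripper opens to 92 mm and grips with 3 to 60 N. Pads are 19 mm wide; open, the fingers measure 130 mm over their backs; the gripper's body (75 mm by 190 mm) begins 47 mm behind the grasp point.
Start: joints at [1.025, 0.342, 1.524, -0, 1.275, -0.146], TCP at [0.204, 0.484, 0.227] pointing down, gripper open.
Joint ranges: [-2.53, 2.53], [-0.77, 2.02], [0.04, 2.7], [-1, 4.14], [0.28, 2.66], [-3.11, 3.11]. Speed limits (rad/s): [2.57, 2.57, 3.14, 3.14, 3.14, 3.14].

## Interface

Orientations are given as a unit quaternion [w, x, y, z].
In Python, from station import bot, cams, boxes_of, outline_of, spot_point gives the robot as it stands. Calls block until the motion is done:
- bot.move_to(position, orientation): joint-space move of the TCP to a pose.
- bot.move_straight(position, feed=0.15, frame=None): straight line of the TCP; frame=None keeps the orientation; feed is the mean speed in m/s.
- bot.movej(angles): joint-space move.
- bot.open_gripper() and bot.close_gripper(force=None): open the fingers fully, or close them until they stop; force is the grip in N (None keeps the last).
- bot.dwell(seconds).
- bot.solve_ik(position, orientation): joint angles nearest the present ones, or None.
- cams.grab_frame(name): name is "scene" or "side" or "wrist"; returns the picture (384x512x3 uint8, red, green, blue); there is no depth.
- cams.get_calibration(name): a dict with "camera_matrix" (3x3 intrinsics, pixels), "D" ([k1, k2, p1, p2, k3] as OpenCV has them; the pictures are not rectified), "rvec" (rotation vector, rad) and "tvec" (3), from world to camera coordinates, as OpenCV has them; the wrist camera has in their place "mount" (4x4, takes a point from camera to tool coordinates, whose origin is the TCP and whose axes are the flange's). Camera axes: x right, y down, z forward; pixel columns grow to the right and rows downward; lengths in m; the calibration is good to about 2 mm. A picture is of the moment at which its call begins: read the wrist's pose just before it. get_calibration takes no time and is no camera call.
A pose or a line that the arm cannot do raises bot.Unreachable and nothing moves.
- bot.job_done(): hands the job in; it is judged then, once.
Trained networks look in the newest picture that a camera, given by its name, has taken for a name from the list of things; names that differ only in an ending like _2 or _b are one class to them, and where a whole thing is asked for, a point or a joint stands for the part that bears it (a point fixed in the world has none). Each returns a list of dicts, best first, with "p" (0 to 1); they miss things now and then, are a little off and sometimes report something else, mostly with a low value. They report only what shows in the picture. A call takes as long as a camera call. They do not tell look-alikes from the thing itself.
- boxes_of(camera, label): "position" ([column, row] in pixels, amid what is visible of it).
- outline_of(camera, label): "region" (384x512 bool, what is visible of it) and "position" ([column, row] in pixels, amid what is visible of it).
- spot_point(camera, label): "position" ([column, row] in pixels: a listed point, or the origin of a listed thing).
Readings, each from a call of its own:
- bot.read_time_s(): time.
- bot.read_joint_pos(): joint angles.
- bot.read_qvel(): joint speeds.
- bot.read_joint_efforts(): joint torques, N m.
- bot.read_eef_pos(): TCP position.
- bot.read_tool_rot(): TCP orientation.
- bot.read_force(): force on the tool from outside, world axes, zero at the start.
- bot.read_torque(): the same for the moment, N m.
- bot.read_finger_gap(): opening from 0.0 (shut) to 1.0 (fully open).
- bot.read_grasp_force(): force on a finger pad.
Only numpy, scipy, OpenCV 4.12 (cv2) and the standard library are available. Lean on these libraries where they do the work, as an engineer would, in place of code of your own. Each camera call takes 0.05 s, during which the arm holds its last target. There are 200 camera calls.

## Working session

There is one attempt and no reset: what is moved stays moved. The work goes in short steps, each a Python script; the robot and the scene stay as the last script left them, time stands still between calls to the robot, and variables do not carry over. Pictures are saved under pics/ and viewed, at most 11 in all, crops included, and the job is handed in when it is done.

```bash
ls; mkdir -p pics; cat > h.py <<'E'
import numpy as np, cv2
from scipy.spatial.transform import Rotation as R
from station import bot, cams, boxes_of, outline_of, spot_point
def grab(name, save=None):
    p=None
    if name=='wrist': p=(bot.read_eef_pos(),bot.read_tool_rot())
    im=cams.grab_frame(name)
    if save: cv2.imwrite('pics/'+save,im[:,:,::-1])
    return im,p
def ray(name,px,p=None):
    c=cams.get_calibration(name)
    n=cv2.undistortPoints(np.array([[px]],float),np.array(c['camera_matrix']),np.array(c['D']))[0,0]
    d=np.array([n[0],n[1],1.])
    if name=='wrist':
        M=np.array(c['mount']); q=p[1]; T=R.from_quat([q[1],q[2],q[3],q[0]]).as_matrix()
        return T@M[:3,3]+np.array(p[0]), T@M[:3,:3]@d
    Rm=cv2.Rodrigues(np.array(c['rvec'],float))[0]; t=np.array(c['tvec'],float).ravel()
    return -Rm.T@t, Rm.T@d
def at_z(name,px,z,p=None):
    o,d=ray(name,px,p); return (o+d*(z-o[2])/d[2])[:3]
def down(yaw):
    # tool z down, tool y axis at angle yaw in world (mod pi)
    y=np.array([np.cos(yaw),np.sin(yaw),0]); z=np.array([0,0,-1.]); x=np.cross(y,z)
    q=R.from_matrix(np.c_[x,y,z]).as_quat(); return [q[3],q[0],q[1],q[2]]
E
cat > a.py <<'E'
from h import *
Z=dict(jar=0,crate=0,gap=.006,lift_pad=.05,jack=0,saddle_top=.043,paddle_top=.098,dish=0,tape=0)
for c in ['scene','side','wrist']:
    im,p=grab(c,c+'0.png')
    for l in Z:
        for d in spot_point(c,l)[:3]:
            print(c,l,round(d['p'],2),np.round(d['position']),np.round(at_z(c,d['position'],Z[l],p),3))
print(bot.read_time_s(),bot.read_tool_rot(),bot.read_finger_gap(), cams.get_calibration('wrist')['mount'])
E
python3 a.py
python3 -c "
import cv2,numpy as np
a=[cv2.imread('pics/%s0.png'%c) for c in ['scene','side','wrist']]
cv2.imwrite('pics/all.png',np.vstack([np.hstack(a[:2])])[:, :])
print(a[0].shape)"
```

```text
pics
scene jar 0.8 [293. 196.] [0.63  0.283 0.   ]
scene jar 0.61 [252. 176.] [0.599 0.463 0.   ]
scene crate 0.76 [231. 198.] [0.476 0.362 0.   ]
scene gap 0.67 [238. 196.] [0.494 0.351 0.006]
scene lift_pad 0.8 [248. 194.] [0.48  0.267 0.05 ]
scene jack 0.89 [301. 245.] [0.502 0.066 0.   ]
scene saddle_top 0.63 [289. 223.] [0.492 0.099 0.043]
scene paddle_top 0.71 [344. 228.] [ 0.518 -0.053  0.098]
scene dish 0.64 [203. 213.] [0.378 0.325 0.   ]
scene tape 0.81 [315. 208.] [0.634 0.191 0.   ]
side jar 0.93 [159. 283.] [0.584 0.469 0.   ]
side jar 0.64 [192. 235.] [0.619 0.301 0.   ]
side gap 0.69 [229. 255.] [0.497 0.342 0.006]
side gap 0.56 [286. 156.] [ 0.589 -0.263  0.006]
side lift_pad 0.84 [251. 222.] [0.48  0.265 0.05 ]
side jack 0.59 [274. 205.] [0.497 0.086 0.   ]
side saddle_top 0.47 [271. 195.] [0.495 0.111 0.043]
side paddle_top 0.46 [283. 155.] [ 0.518 -0.031  0.098]
side dish 0.78 [288. 268.] [0.369 0.327 0.   ]
side dish 0.37 [236. 268.] [0.468 0.369 0.   ]
side tape 0.86 [203. 212.] [0.654 0.195 0.   ]
wrist crate 0.96 [250. 336.] [0.47  0.366 0.   ]
wrist dish 0.63 [199. 299.] [0.371 0.319 0.   ]
1.5 [2.35939375e-05 1.98548205e-01 9.80091120e-01 7.82315155e-05] 1.0013501460015874 [[-1.57687334e-03 -9.52898440e-01 -3.03285471e-01  8.25072072e-02]
 [ 9.99998363e-01 -1.23339910e-03 -1.32405512e-03  5.07219442e-04]
 [ 8.87618033e-04 -3.03287063e-01  9.52898825e-01 -1.58370164e-01]
 [ 0.00000000e+00  0.00000000e+00  0.00000000e+00  1.00000000e+00]]
(384, 512, 3)
```

View pics/scene0.png

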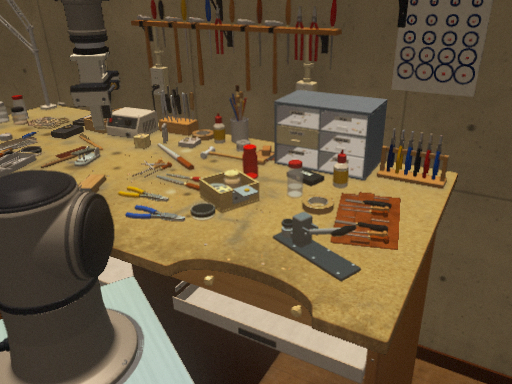

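View pics/side0.png

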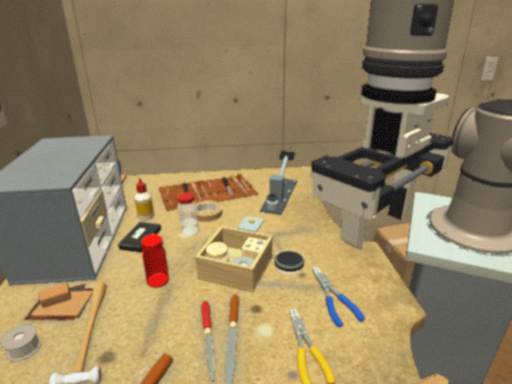

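The scene and side pictures show the clear jar at scene (295,180), with the red look-alike at (250,160). The crate is at (230,190), its bracket points at the jack, and the jack is at (310,240). The next step is a closer look with the wrist camera.

```bash
cat > b.py <<'E'
from h import *
for px in [(276,165),(333,176),(305,171)]: print('cab',np.round(at_z('scene',px,0),3))
bot.move_to([0.50,0.30,0.28],down(np.radians(67)))
im,p=grab('wrist','w1.png')
Z=dict(jar=0,crate=0,gap=.006,lift_pad=.05,jack=0,saddle_top=.043,dish=0,tape=0)
for l in Z:
    for d in spot_point('wrist',l)[:3]:
        print(l,round(d['p'],2),np.round(d['position']),np.round(at_z('wrist',d['position'],Z[l],p),4))
print(bot.read_time_s(),p)
E
python3 b.py
```

```text
cab [0.709 0.497 0.   ]
cab [0.806 0.329 0.   ]
cab [0.758 0.406 0.   ]
jar 0.88 [373. 171.] [0.5921 0.4647 0.    ]
jar 0.64 [277. 233.] [0.6323 0.2874 0.    ]
crate 0.69 [284. 126.] [0.4738 0.3625 0.    ]
gap 0.81 [278. 151.] [0.5034 0.3401 0.006 ]
lift_pad 0.77 [227. 159.] [0.4782 0.2712 0.05  ]
jack 0.56 [122. 215.] [0.502  0.0653 0.    ]
saddle_top 0.88 [134. 211.] [0.4961 0.1113 0.043 ]
dish 0.68 [230.  71.] [0.3729 0.3187 0.    ]
tape 0.83 [232. 258.] [0.6459 0.1986 0.    ]
tape 0.49 [277. 233.] [0.6328 0.2885 0.    ]
3.275 (array([0.49915906, 0.30086029, 0.27984682]), array([-3.34020400e-04,  1.98807238e-01,  9.80038554e-01,  4.67001236e-05]))
```

View pics/w1.png

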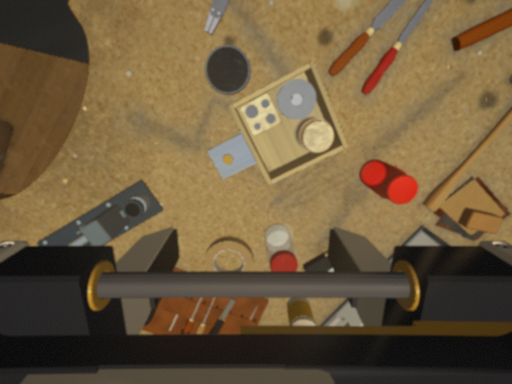

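The wrist picture shows the empty crate corner near (275,160), the bolt head at (228,158), the clear jar at (280,245) and the red jar at (390,180). The jack lies to the lower left, with its saddle at (134,209). I'll take one closer look at the crate, then one at the jar.

```bash
cat > c.py <<'E'
from h import *
bot.move_to([0.515,0.33,0.18],down(np.radians(67)))
im,p=grab('wrist','w2.png')
np.save('p2.npy',np.r_[p[0],p[1]])
for l,z in dict(gap=.006,lift_pad=.05,crate=0).items():
    for d in spot_point('wrist',l)[:2]:
        print(l,round(d['p'],2),np.round(d['position']),np.round(at_z('wrist',d['position'],z,p),4))
bot.move_to([0.655,0.275,0.20],down(np.radians(67)))
im,p=grab('wrist','w3.png')
np.save('p3.npy',np.r_[p[0],p[1]])
for d in spot_point('wrist','jar')[:2]: print(round(d['p'],2),np.round(d['position']),np.round(at_z('wrist',d['position'],0,p),4))
for d in outline_of('wrist','jar')[:2]: 
    r=d['region']; ys,xs=np.where(r); print(d['p'],d['position'],xs.min(),xs.max(),ys.min(),ys.max())
print(bot.read_time_s())
a=[cv2.imread('pics/w2.png'),cv2.imread('pics/w3.png')]
a=[cv2.resize(a[0],(800,600))[:600], a[1]]
cv2.imwrite('pics/w2b.png',a[0])
E
python3 c.py
```

```text
gap 0.67 [253. 158.] [0.4974 0.3377 0.006 ]
lift_pad 0.84 [190. 170.] [0.4759 0.2763 0.05  ]
crate 0.64 [263. 128.] [0.4708 0.3612 0.    ]
0.95 [256. 149.] [0.6325 0.2893 0.    ]
0.75 [387.  55.] [0.5929 0.4661 0.    ]
0.83 [414.2, 44.7] 366 460 9 76
4.7833
```

View pics/w2b.png

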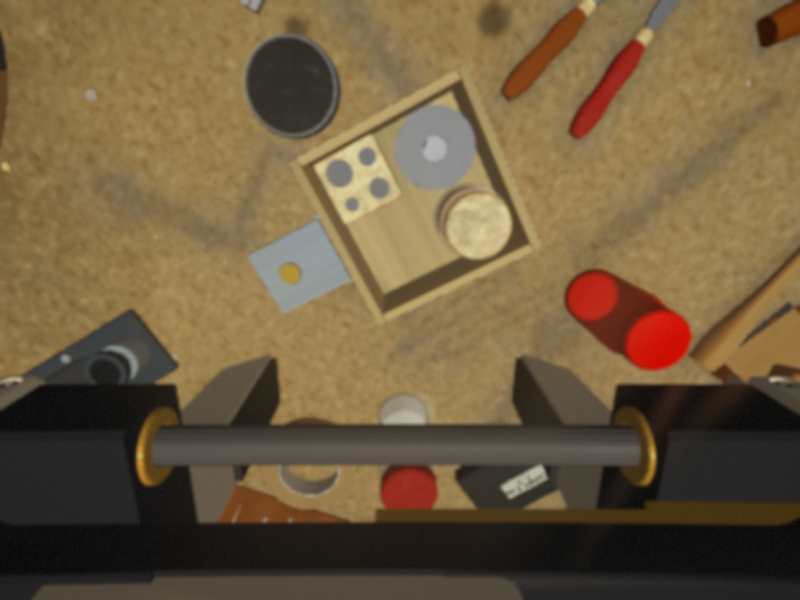

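View pics/w3.png

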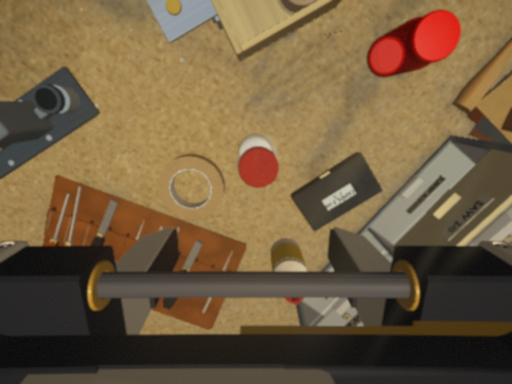

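W2 shows the crate rim corners at (462,72), (297,160), (381,322) and (538,243) in the enlarged picture, and the bolt at (290,272). W3 shows the jar lid at (258,167).

```bash
cat > d.py <<'E'
from h import *
def ld(f): a=np.load(f); return a[:3],a[3:]
p=ld('p2.npy'); s=512/800
C=np.array([at_z('wrist',np.array(c)*s,.056,p)[:2] for c in [(297,160),(381,322),(538,243),(462,72)]])
# crate frame: (-59,+59),(-59,-59),(59,-59),(59,59)
M=np.array([[-59,59],[-59,-59],[59,-59],[59,59]])/1e3
c=C.mean(0); H=M.T@(C-c); th=np.arctan2(H[0,1]-H[1,0],H[0,0]+H[1,1])
Rm=np.array([[np.cos(th),-np.sin(th)],[np.sin(th),np.cos(th)]])
print('crate',c,np.degrees(th),'res mm',np.round(1e3*(C-c-M@Rm.T),1))
print('pad',c+Rm@[-.091,0],'bolt',at_z('wrist',np.array([290,272])*s,.064,p),'gap',c+Rm@[-.027,-.0265])
print('jar lid',at_z('wrist',[258,167],.1,ld('p3.npy')),'base',at_z('wrist',[256,149],0,ld('p3.npy')))
E
python3 d.py
```

```text
crate [0.47062238 0.36528094] 93.94020818712328 res mm [[ 1.2  5.2]
 [-1.5  1.9]
 [-3.4 -2.5]
 [ 3.7 -4.7]]
pad [0.47687548 0.27449603] bolt [0.47607728 0.27447605 0.064     ] gap [0.49891506 0.34016572]
jar lid [0.63360375 0.28911125 0.1       ] base [0.63249913 0.28859644 0.        ]
```

```bash
cat > e.py <<'E'
from h import *
q=down(np.radians(67)); J=[.633,.289]; G=[.499,.340]
bot.move_to([*J,.135],q)
bot.move_straight([*J,.061],.15)
bot.close_gripper(20)
print('gap',bot.read_finger_gap(),bot.read_grasp_force())
bot.move_straight([*J,.15],.2)
bot.move_straight([*G,.15],.25)
bot.move_straight([*G,.128],.1)
print(bot.read_finger_gap(),bot.read_eef_pos(),bot.read_time_s())
im,p=grab('wrist'); np.save('p4.npy',np.r_[p[0],p[1]])
cv2.imwrite('pics/w4.png',cv2.resize(im[60:360,56:456,::-1],(800,600)))
grab('side','s4.png')
for d in spot_point('side','jar')[:2]: print(d, at_z('side',d['position'],.067))
E
python3 e.py
```

```text
gap 0.4509590804932014 19.999691779667046
0.45418682260856025 [0.4995808  0.3392332  0.12714307] 8.3333
{'position': [226.6, 234.1], 'p': 0.89} [0.4940431  0.35275815 0.067     ]
{'position': [160.2, 281.5], 'p': 0.84} [0.52772938 0.52540313 0.067     ]
```

View pics/w4.png

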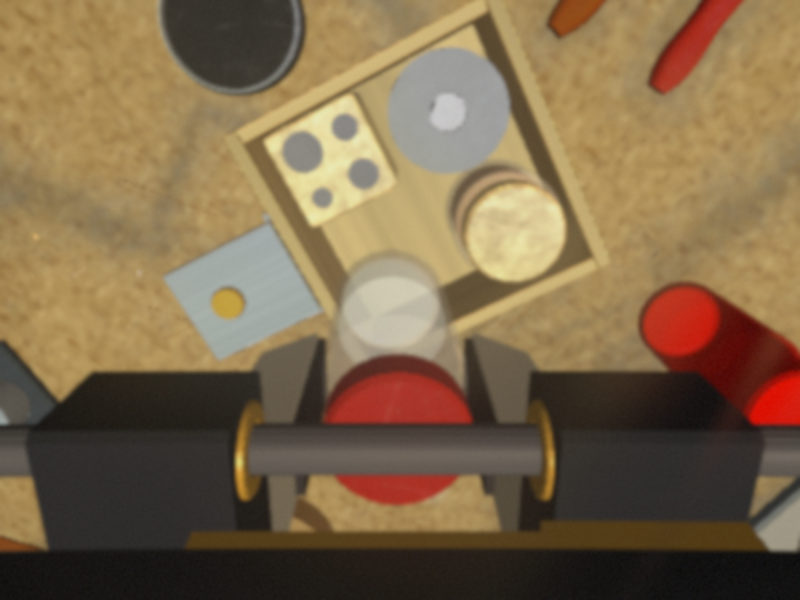

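The jar is in hand, with its base disc centred near (394,302). The crate corners are at (237,138) and (605,262), and the bolt is at (229,303). I'll compare these positions in the same picture.

```bash
cat > f.py <<'E'
from h import *
a=np.load('p4.npy'); p=(a[:3],a[3:])
f=lambda u,z: at_z('wrist',[56+u[0]/2,60+u[1]/2],z,p)[:2]
print('base',f((394,302),.066),'from edges w', [f((x,302),.066) for x in (343,447)])
L,Rc,B,T=f((237,138),.056),f((605,262),.056),f((229,303),.064),f((487,2),.056)
print('L',L,'R',Rc,'T',T,'bolt',B,'diag',np.linalg.norm(L-Rc),'LT',np.linalg.norm(L-T),'TR',np.linalg.norm(T-Rc))
c=(L+Rc)/2; print('c',c,'bolt dist',np.linalg.norm(c-B),'yaw bolt',np.degrees(np.arctan2(*(c-B)[::-1])),'yaw LT',np.degrees(np.arctan2(*(T-L)[::-1])))
th=np.arctan2(*(c-B)[::-1])
Rm=np.array([[np.cos(th),-np.sin(th)],[np.sin(th),np.cos(th)]])
print('gap',B+Rm@[.064,-.0265], c+Rm@[-.027,-.0265])
# inner faces: brass cube top nearest corners, lidded jar
for n,u,z in [('cube -y corner a',(397,182),.05),('cube b',(317,226),.05),('jarlid',(515,232),.058)]:
  print(n,Rm.T@(f(u,z)-c))
E
python3 f.py
```

```text
base [0.50244476 0.33808659] from edges w [array([0.49422197, 0.31882759]), array([0.51098131, 0.35809417])]
L [0.41848028 0.30701032] R [0.52415048 0.42478661] T [0.41135998 0.41400006] bolt [0.47671687 0.27476373] diag 0.1582322471959555 LT 0.10722641464451454 TR 0.11330509543578744
c [0.47131538 0.36589846] bolt dist 0.09129466186480245 yaw bolt 93.39191079818204 yaw LT 93.8074901538723
gap [0.49938386 0.3402195 ] [0.49936642 0.34051364]
cube -y corner a [-0.00762082  0.01187097]
cube b [-0.04615348  0.01028101]
jarlid [ 0.02695849 -0.02685807]
```

```bash
cat > g.py <<'E'
from h import *
G=[.4964,.3418]
bot.move_straight([*G,.128],.1); f0=np.array(bot.read_force())
for z in [.118,.105,.09,.078,.070,.068,.067]:
    bot.move_straight([*G,z],.08); f=np.array(bot.read_force())-f0; print(z,np.round(f,1))
    if np.linalg.norm(f)>6: break
print(bot.read_eef_pos(),bot.read_time_s())
grab('side'); im,p=grab('wrist')
cv2.imwrite('pics/w5.png',cv2.resize(im[60:360,56:456,::-1],(800,600)))
E
python3 g.py
```

```text
0.118 [1.7 0.3 0.3]
0.105 [1.2 0.4 0.4]
0.09 [0.5 1.4 0.3]
0.078 [ 1.1  0.6 -0.3]
0.07 [0.6 0.2 0.6]
0.068 [0.9 1.3 0.3]
0.067 [0.8 0.9 1. ]
[0.49639161 0.34176481 0.06700318] 10.7
```

View pics/w5.png

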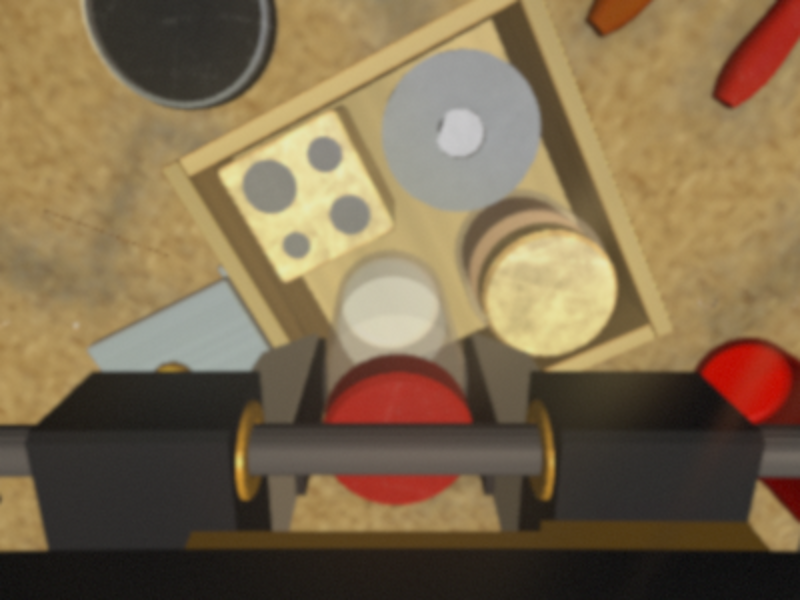

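The jar is seated between the cube and the lidded jar, with no contact force. I'll release it, retreat and look at the jack.

```bash
cat > i.py <<'E'
from h import *
bot.move_straight([.4964,.3418,.0665],.05); bot.open_gripper()
bot.move_straight([.4964,.3418,.15],.15)
bot.move_to([.505,0.0,.2],down(np.radians(10)))
im,p=grab('wrist','w6.png'); np.save('p6.npy',np.r_[p[0],p[1]])
for l,z in dict(saddle_top=.043,jack=0,paddle_top=.098).items():
    for d in spot_point('wrist',l)[:2]:
        print(l,round(d['p'],2),np.round(d['position']),np.round(at_z('wrist',d['position'],z,p),4))
print(bot.read_time_s())
E
python3 i.py; python3 -c "
import cv2;cv2.imwrite('pics/w6b.png',cv2.resize(cv2.imread('pics/w6.png'),(800,600)))"
```

```text
saddle_top 0.8 [262.  73.] [0.4946 0.1107 0.043 ]
jack 0.78 [258. 116.] [0.4994 0.0669 0.    ]
paddle_top 0.89 [253. 244.] [ 0.5143 -0.0524  0.098 ]
14.2
```

View pics/w6b.png

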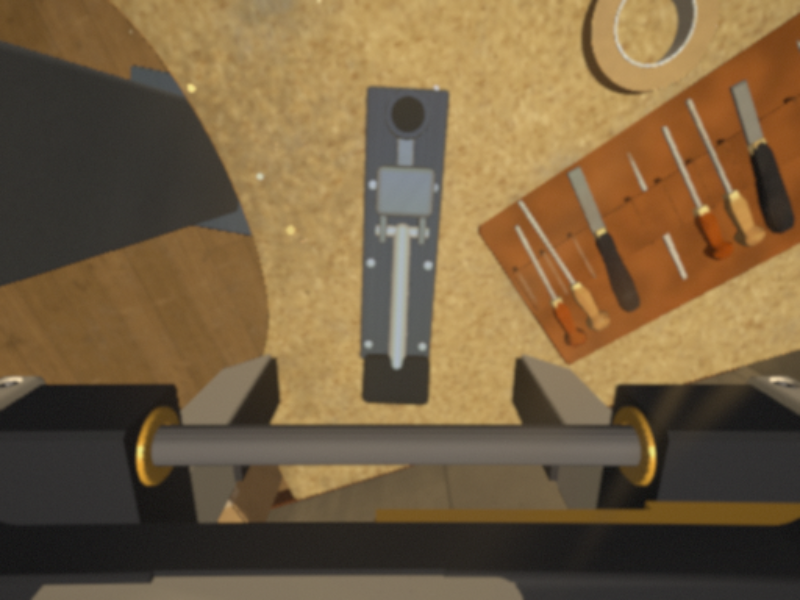

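The jack lies at about 97°, with its saddle at (407,115) and block top at (405,190) in the enlarged picture. I'll grip it, carry it to a spot 60 mm short of the pad and look again.

```bash
cat > j.py <<'E'
from h import *
a=np.load('p6.npy'); p=(a[:3],a[3:])
b=at_z('wrist',np.array([405,190])*.64,.078,p)[:2]; print('block',b)
s=np.array([.4946,.1107]); pd=np.array([.5143,-.0524]); u=(s-pd)/np.linalg.norm(s-pd); yaw=np.arctan2(u[1],u[0])
o=(s-.047*u+b)/2; print('o',o,s-.047*u,np.degrees(yaw))
q=down(yaw-np.pi/2)
bot.move_to([*o,.12],q)
bot.move_straight([*o,.043],.15); bot.close_gripper(55)
print('gap',bot.read_finger_gap()*92,bot.read_grasp_force(),bot.read_eef_pos())
bot.move_straight([*o,.063],.1)
pad=np.array([.4765,.2746]); t=np.radians(93.6); v=np.array([np.cos(t),np.sin(t)])
P=pad-.107*v
bot.move_straight([*P,.063],.15,down(t-np.pi/2))
bot.move_straight([*P,.048],.1)
bot.dwell(.2)
im,p=grab('wrist'); np.save('p7.npy',np.r_[p[0],p[1]])
cv2.imwrite('pics/w7.png',cv2.resize(im[:,:,::-1],(800,600)))
for l,z in dict(saddle_top=.048,lift_pad=.05).items():
    for d in spot_point('wrist',l)[:2]:
        print(l,round(d['p'],2),np.round(d['position'],1),np.round(at_z('wrist',d['position'],z,p),4))
grab('side')
for d in spot_point('side','saddle_top')[:1]: print(d,at_z('side',d['position'],.048))
for d in spot_point('side','lift_pad')[:1]: print(d,at_z('side',d['position'],.05))
print(p,bot.read_force(),bot.read_time_s())
E
python3 j.py
```

```text
block [0.49957933 0.06536547]
o [0.49990763 0.0647023 ] [0.50023592 0.06403913] 96.88709639717587
gap 35.904139123527244 54.96776640415192 [0.49970828 0.06475851 0.04294513]
saddle_top 0.72 [252.2 168.7] [0.4803 0.2141 0.048 ]
lift_pad 0.86 [250.8  48.2] [0.476  0.2751 0.05  ]
{'position': [261.7, 214.2], 'p': 0.6} [0.47382271 0.22114094 0.048     ]
{'position': [252.9, 227.8], 'p': 0.89} [0.46656359 0.28570665 0.05      ]
(array([0.48360744, 0.16763925, 0.04842862]), array([2.46979449e-04, 6.84664679e-01, 7.28858097e-01, 3.02723676e-04])) [-0.06359904 -0.3133538  -5.63120579] 18.275
```

View pics/w7.png

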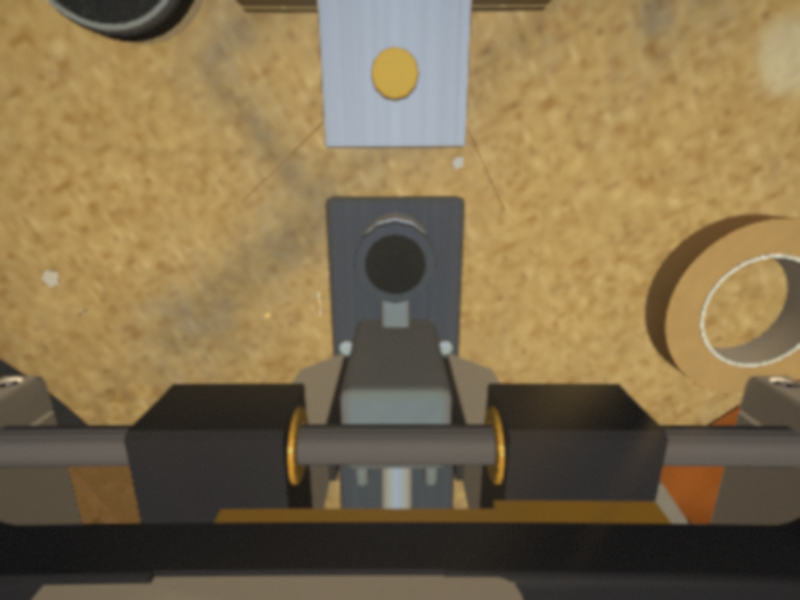

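The saddle at (395,264) and the bolt at (395,73) are lined up, and the bracket is square to the jack. I'll compute the remaining travel from this picture and slide in.

```bash
cat > k.py <<'E'
from h import *
a=np.load('p7.npy'); p=(a[:3],a[3:])
s=at_z('wrist',np.array([395,264])*.64,.0485,p); b=at_z('wrist',np.array([395,73])*.64,.064,p)
d=(b-s)[:2]; print('s',s,'bolt',b,'d',d,np.linalg.norm(d), 'saddle from tcp',s[:2]-p[0][:2])
T=p[0][:2]+d; print('target',T)
c=np.array(bot.read_eef_pos()); 
bot.move_straight([*c[:2],.0455],.05)
f0=np.array(bot.read_force())
for k in [.4,.7,.9,1]:
    bot.move_straight([*(p[0][:2]+k*d),.0455],.08); f=np.array(bot.read_force())-f0; print(k,np.round(f,1))
    if np.linalg.norm(f)>8: break
bot.dwell(.1)
bot.move_straight([*T,.0430],.03); print(np.round(np.array(bot.read_force())-f0,1),bot.read_eef_pos(),bot.read_time_s())
im,q=grab('wrist'); np.save('p8.npy',np.r_[q[0],q[1]])
cv2.imwrite('pics/w8.png',cv2.resize(im[:,:,::-1],(800,600)))
for cam,qq in (('wrist',q),('side',None),('scene',None)):
    if cam!='wrist': grab(cam,cam+'8.png')
    for l,z in dict(saddle_top=.043,lift_pad=.05,crate=0,jar=.006).items():
        for dd in spot_point(cam,l)[:2]: print(cam,l,round(dd['p'],2),np.round(at_z(cam,dd['position'],z,qq),4))
E
python3 k.py
```

```text
s [0.48068006 0.21406746 0.0485    ] bolt [0.47707759 0.27351398 0.064     ] d [-0.00360246  0.05944652] 0.05955557453503532 saddle from tcp [-0.00292738  0.04642821]
target [0.48000497 0.22708577]
0.4 [ 1.1 -0.1 -0.1]
0.7 [0.  0.6 0.9]
0.9 [ 0.6  0.  -0.1]
1 [-0.2  0.   0.7]
[ 0.8 -1.2  0.5] [0.48015163 0.22698026 0.04296678] 20.2417
wrist lift_pad 0.73 [0.4758 0.2745 0.05  ]
wrist crate 0.6 [0.4701 0.3644 0.    ]
wrist jar 0.65 [0.4981 0.3413 0.006 ]
side lift_pad 0.81 [0.4664 0.2918 0.05  ]
side lift_pad 0.49 [0.4665 0.393  0.05  ]
side crate 0.91 [0.4718 0.3664 0.    ]
side crate 0.31 [0.3753 0.3186 0.    ]
side jar 0.82 [0.4939 0.3406 0.006 ]
side jar 0.82 [0.5819 0.4722 0.006 ]
scene saddle_top 0.36 [0.5574 0.2015 0.043 ]
scene lift_pad 0.67 [0.4792 0.2794 0.05  ]
scene lift_pad 0.52 [0.3375 0.226  0.05  ]
scene crate 0.8 [0.4629 0.3563 0.    ]
```

View pics/w8.png

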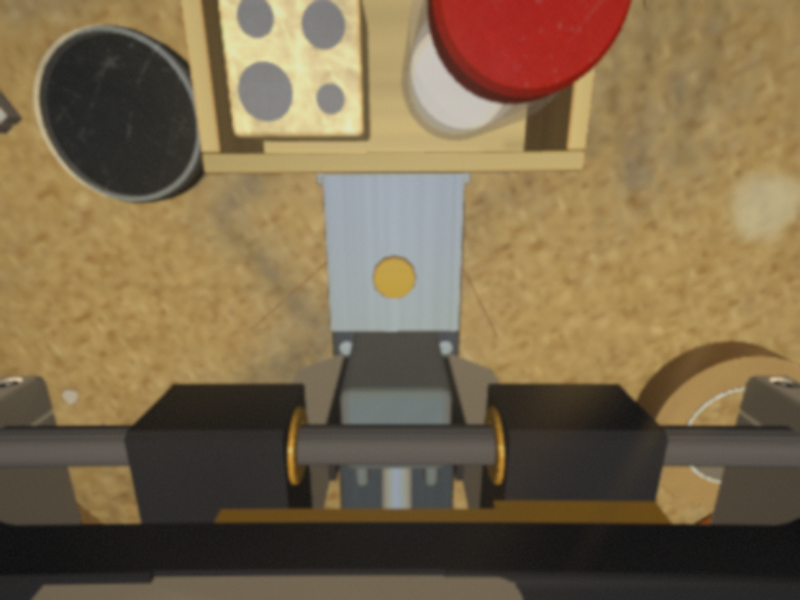

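```bash
cat > l.py <<'E'
from h import *
a=np.load('p8.npy'); p=(a[:3],a[3:])
b=at_z('wrist',np.array([394,277])*.64,.064,p)[:2]
s=p[0][:2]+[-.00293,.04643]; d=b-s; print('bolt',b,'saddle',s,'d',d)
T=p[0][:2].copy()
if .001<np.linalg.norm(d)<.004:
    bot.move_straight([*T,.0442],.05); T=T+.7*d; bot.move_straight([*T,.0442],.05)
    bot.move_straight([*T,.0428],.03); print('adj',bot.read_eef_pos(),bot.read_force())
bot.open_gripper(); bot.move_straight([*T,.14],.15)
t=np.radians(93.6); v=np.array([np.cos(t),np.sin(t)])
np.save('T.npy',T)
Q=T-.117*v
bot.move_to([*Q,.14],down(t-np.pi/2)); bot.close_gripper(20)
im,q=grab('wrist')
for l,z in dict(paddle_top=.098,lift_pad=.05,crate=0).items():
    for dd in spot_point('wrist',l)[:2]: print(l,round(dd['p'],2),np.round(dd['position']),np.round(at_z('wrist',dd['position'],z,q),4))
print('Q',Q,bot.read_time_s(),bot.read_force(),bot.read_finger_gap())
E
python3 l.py
```

```text
bolt [0.476893  0.2740057] saddle [0.47722163 0.27341026] d [-0.00032863  0.00059544]
paddle_top 0.93 [255. 216.] [0.4891 0.1104 0.098 ]
Q [0.48749812 0.11021113] 24.9917 [ 0.9297853  -0.14757627 -0.47179183] 0.004540773221885267
```

```bash
cat > m.py <<'E'
from h import *
T=np.load('T.npy'); t=np.radians(93.6); v=np.array([np.cos(t),np.sin(t)])
def pt(an):
    e=.45-an
    x=-.028-.1*np.cos(e)+.005*np.sin(e); z=.05+.1*np.sin(e)+.005*np.cos(e)
    return [*(T+x*v+[.0008,0]),z]
f0=np.array(bot.read_force())
x=pt(0); bot.move_straight([x[0],x[1],.103],.1)
for an in np.linspace(0,.45,10):
    bot.move_straight(pt(an),.05); print(round(an,2),np.round(np.array(bot.read_force())-f0,1))
x=pt(.45)
for k in range(1,9):
    x[2]-=.0007; bot.move_straight(x,.03); bot.dwell(.1); f=np.array(bot.read_force())-f0; print(np.round(x[2],4),np.round(f,1),bot.read_eef_pos()[2])
    if f[2]>20: break
im,q=grab('wrist'); a=im
b,_=grab('side')
print(spot_point('side','lift_pad')[:1],spot_point('side','jar')[:2])
cv2.imwrite('pics/m.png',cv2.resize(np.hstack([a,b])[:,:,::-1],(800,300)))
cv2.imwrite('pics/m2.png',cv2.resize(b[140:320,130:370,::-1],(800,600)))
print(bot.read_time_s())
E
python3 m.py
```

```text
0.0 [0.2 1.5 0.6]
0.05 [0.2 0.6 1.9]
0.1 [-1. -0.  1.]
0.15 [-1.   2.8  5.1]
0.2 [-0.6  1.9  5.5]
0.25 [0.6 2.5 4.8]
0.3 [0.  4.  5.8]
0.35 [-1.7  3.9  5.8]
0.4 [0.1 2.4 6.1]
0.45 [-0.1  1.9  7.7]
0.0543 [-1.1  2.4  9. ] 0.055099225964535155
0.0536 [-2.9  2.5 13.1] 0.05479299852510669
0.0529 [-4.3  1.4 16.9] 0.0545349544811742
0.0522 [-6.3  2.2 22.4] 0.05426879763750759
[{'position': [251.9, 219.2], 'p': 0.8}] [{'position': [160.5, 283.1], 'p': 0.94}, {'position': [228.8, 250.6], 'p': 0.65}]
29.6083
```

View pics/m2.png

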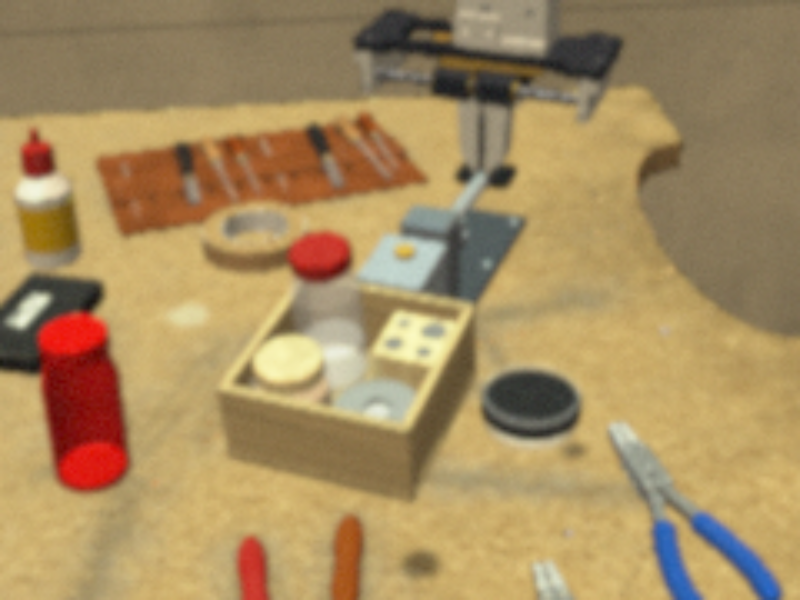

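The picture shows the handle held at its stop, the bracket side of the crate raised and the jar standing in its corner. The force confirms this: the load came on at 0.15 rad and there is a hard stop at 0.45 rad.

```bash
python3 -c "
from station import bot
print(bot.read_force()); print(bot.job_done())"
```

```text
[-3.92003058  1.12611391 21.27769535]
the job is handed in; nothing more can be done
None
```

The job is handed in: the jar stands in the crate's empty corner, the jack's saddle was set within about 1 mm of the bolt mark, and the arm is holding the handle fully down (about 21 N) with that side of the crate raised, at about 30 s of the 61 s limit.

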